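Tip the mixer's bottles gently into the transport box

ROBOT

A 6-joint arm with a two-finger parallel gripper is mounted at the origin on the work surface. World frame = base frame: x ahead of the robot, y to its left, z up, the work surface at z = 0. Lengths are in m, angles in rad, forces in N, time in s.
With the tool pointing down it reaches from about 0.25 to 0.725 m from the base axis. Payload 4 kg.
Tool frame: the origin (TCP) lies at the very end of the fingers, on their centre line; the grasp point (between the pads) lies 19 mm behind it; z points along the fingers, y is the line along which they close (so a half turn about z gives the same grasp; the last joint's range is limited). The gripper opens to 85 mm and grips with 20 to 120 N. Pads are 22 mm wide; open, the fingers measure 114 mm over their backs; the gripper's body (76 mm by 85 mm) begins 54 mm behind the grasp point. The pads swing forward as they close: fully open they stand 13 mm farther back than shut.
Start: joints at [1.271, 0.241, 0.005, 1.335, 0, 1.571], TCP at [0.148, 0.478, 0.231] pointing down, gripper open.
Joint ranges: [-2.72, 2.72], [-1.05, 1.87], [-1.09, 1.28], [-1.99, 2.15], [-1.42, 1.44], [-3.14, 3.14]. Speed limits (rad/s): [2.79, 2.79, 3.14, 3.14, 3.14, 3.14].

INTERFACE

Orientations are given as a unit quaternion [x, y, z, w].
In Python, from workcell import monitor, viewer, job gives the robot as it stands.
- The arm moves only by the tool arm_command, never from a script. Its argument "increments" is a list of rows, each an object of numbers: "dx", "dy", "dz": the shift along the tool's x, y, z in cm; "wx", "wy", "wz": the turn, a rotation vector about the tool's x, y, z in rad; "grip": the finger opening in cm, from 0 to 8.54. In form: [{"dx": .., "dy": .., "dz": .., "wx": .., "wy": .., "wz": .., "grip": ..}, ...]. A call has 1 to 10 rows; each row is the pose to reach, as a shift and turn from the pose commanded when the call began, along the tool's axes at that moment; what a row does not reach only later rows make up. A row lasts 1/10 s, in which the tool goes at most 50 mm and 8.59 degrees, less where a joint would pass 70% of its speed; a pose out of reach is approached as far as the arm can. A call with a gripper value outside its range is refused whole. The fingers move at their own pace and stop on an object; the grip force is fixed at half the most. Time passes only in rows, so rows that repeat a pose let the fingers close. It gives the time, the measured TCP pose, the force, the opening and the grip force at its end, in the units of the state.
- monitor.get_obs(): the state, without advancing time (a new reading comes with each control period).
- viewer.camera(name): name is "scene" or "top" or "wrist"; returns (picture, depth): 480x640x3 uint8, red, green, blue; 480x640 float32, m along the optical axis (not along the pixel's ray), 0 where there is no reading.
- viewer.get_calibration(name): a dict with "fovy" (degrees; the focal length in pixels is half the picture's height over the tangent of half this angle, whatever the lens; pixels are square), "cx", "cy" (the principal point, pixels), "dist_coeffs" ([k1, k2, p1, p2, k3] as OpenCV has them; the pictures are not rectified), "view" (4x4, takes a point from world to camera coordinates). Camera axes: x right, y up, looking along -z (the intrinsics and any distortion apply to the point x, -y, -z); pixel columns grow to the right and rows downward; lengths in m; the calibration is good to about 2 mm. A picture is of the moment at which its call begins: read the wrist's pose just before it. get_calibration takes no time and is no camera call; for the wrist camera it gives the pose at the moment of the call.
- job.job_done(): hands the job in; it is judged then, once.
The state is a dict: "clock": time; "joint_pos": joint angles; "joint_vel": joint speeds; "tau": joint torques, N m; "eef_pos": TCP position; "tool_rot": TCP orientation; "ft_force": force on the tool from outside, world axes, zero at the start; "ft_torque": the same for the moment, N m; "grip_width": finger opening in m; "grasp_force": force on a finger pad.
Only numpy, scipy, OpenCV 4.12 (cv2) and the standard library are available. Lean on these libraries where they do the work, as an engineer would, in place of code of your own. Each camera call takes 0.05 s, during which the arm holds its last target. There are 200 camera calls.

TASK

Slide the grey transport box squarely up against the mixer's side, under the pouring edge of its steel pan and centred on it. Then swing the pan's lever over slowly so that all three glass bottles slide into the box, and bring the lever back slowly until the pan lies flat again: neither jerk it nor let it drop. The mixer is also a delicate scale, so never push it or squeeze its lever with more than 15 N, neither directly nor through the box; do not touch the bottles, leave the box where it stands at the mixer, and leave the other things alone.

Things in the scene. Friction and masses are not known exactly. Their poses are not given: they have to be found in the camera images.
- mixer: fixed bottle mixer: white housing 240 mm (its x) x 220 mm (its y), standing from 8 to 93 mm high, control panel on its -x side, hinged steel pan on top. Origin on the table under its centre, z up. The box belongs against the flat side at its y = -110 mm (the right side seen from the robot); hinge bracket and pan's pouring edge stay at least 92 mm above the table there, clear of the box
- pan (a joint): tilt of the pan, rad: 0 = flat (at rest); grows as the lever is pushed to the mixer's -y; hard stop at 1.1, do not push against it. The bottles slide out between about 0.4 and 0.8. The pan (0.32 kg plus bottles) falls back to 0 by its own weight when the lever is not held, so follow it down; up to 2 rad/s either way is gentle
- pan_hinge (a point): middle of the pan's hinge line, at the mixer's (0, -120, 122) mm; the line runs along the mixer's x. The pan is an open steel tray 210 mm wide (x); its floor runs from the pouring edge, 30 mm beyond the hinge to -y, to the rear wall 200 mm from the hinge to +y; walls 42 mm high at both ends and the rear, none at the pouring edge
- lever_grip (a point): middle of the lever's black crossbar: 16 mm diameter, 60 mm long along the mixer's x, sticking out to -x from the top of a thin arm before the pan's -x end, 148 mm to -x of the hinge's middle. Circles the hinge line at 150 mm radius; at pan = 0 it leans 0.61 rad from upright to the mixer's +y. Push it from its +y side with closed fingers, 3 to 7 N; it follows as they yield
- box: loose open grey plastic box, 260 mm (its x) x 170 mm (its y) x 80 mm tall, walls and floor 5 mm, 0.4 to 0.9 kg empty. Origin under the centre of its floor. It starts 40 to 110 mm from the mixer's -y side, slightly turned and shifted. Against the mixer its origin is at the mixer's y = -195 mm, and centred at x = 0 (within 30 mm)
- bottle0: square amber glass bottle with a round white screw cap, lying in the pan along the pan's x: 38 x 38 mm, 89 mm long with cap, about 0.09 kg. Origin: middle of its underside as it lies at the start; its x points to the cap
- bottle1: square amber glass bottle with a round white screw cap, lying in the pan along the pan's x: 38 x 38 mm, 89 mm long with cap, about 0.09 kg. Origin: middle of its underside as it lies at the start; its x points to the cap
- bottle2: square amber glass bottle with a round white screw cap, lying in the pan along the pan's x: 38 x 38 mm, 89 mm long with cap, about 0.09 kg. Origin: middle of its underside as it lies at the start; its x points to the cap
- tube_rack: white rack of capped test tubes, 100 x 200 mm, 115 mm tall; loose bystander, leave alone; origin under its centre
- spray: white disinfectant bottle, 64 mm diameter, 170 mm tall; loose bystander, leave alone; origin under its centre
- bowl: steel bowl, 120 mm diameter, 45 mm tall; loose bystander, leave alone; origin under its centre
- tape: paper tape roll lying flat, 90 mm diameter, 25 mm tall; loose bystander, leave alone; origin under its centre
- glove_box: cardboard glove box, 240 x 120 x 80 mm; loose bystander, leave alone; origin under its centre
- swab_jar: white lidded jar, 76 mm diameter, 90 mm tall; loose bystander, leave alone; origin under its centre
- scanner: hand-held code reader, about 190 mm long, 45 mm tall; loose bystander, leave alone

How it is judged:
By the outcome, as a careful person would: the job done as asked, in the order asked, and still so for the second after the job is handed in, with the robot touching nothing.
It also fails if it takes over 72 s, if anything falls off the work surface, if the arm or the gripper's body presses on something with over 40 N, if the wrist force passes 120 N, or if a joint passes its speed limit or range.

## Working session

There is one attempt and no reset: what is moved stays moved. The work goes in short steps, Python scripts to look and compute and a tool call to move; the robot and the scene stay as the last step left them, time stands still between calls to the robot, and variables do not carry over. Pictures are saved under pics/ and viewed, at most 10 in all, crops included, and the job is handed in when it is done.

Besides the shell and the picture viewer there is one more tool, called after "Emit:" as name(argument=value, ...) on one line, values as JSON. arm_command: Moves the arm, as the interface text tells. Its arguments: {"type":"object","properties":{"increments":{"type":"array","items":{"type":"object","properties":{"dx":{"type":"number"},"dy":{"type":"number"},"dz":{"type":"number"},"wx":{"type":"number"},"wy":{"type":"number"},"wz":{"type":"number"},"grip":{"type":"number"}}}}},"required":["increments"]}

```bash
mkdir -p pics
cat > h.py <<'E'
import numpy as np, cv2
from workcell import monitor, viewer, job
def K(c):
    f=240/np.tan(np.radians(c['fovy'])/2); return np.array([[f,0,c['cx']],[0,f,c['cy']],[0,0,1.]])
def rays(c,uv):
    n=cv2.undistortPoints(np.array(uv,float).reshape(-1,1,2),K(c),np.array(c['dist_coeffs'],float)).reshape(-1,2)
    V=np.array(c['view']); R=V[:3,:3]; o=-R.T@V[:3,3]
    d=np.c_[n[:,0],-n[:,1],-np.ones(len(n))]@R   # unit depth
    return o,d
def onplane(c,uv,z):
    o,d=rays(c,uv); return o+d*((z-o[2])/d[:,2])[:,None]
def cloud(c,dep):
    v,u=np.mgrid[0:480,0:640]; o,d=rays(c,np.c_[u.ravel(),v.ravel()])
    return (o+d*dep.ravel()[:,None]).reshape(480,640,3)
def grab(n,save=True):
    c=viewer.get_calibration(n); im,d=viewer.camera(n)
    if save: cv2.imwrite(f'pics/{n}_{monitor.get_obs()["clock"]:.2f}.png',im[...,::-1])
    return c,im,d
E
python3 - <<'E'
from h import *
for n in ('scene','top'):
    c,im,d=grab(n); np.savez(f'{n}.npz',im=im,d=d); P=cloud(c,d)
    print(n,c['fovy'],c['dist_coeffs'],np.array(c['view']).round(3).tolist(),(d>0).mean())
print(monitor.get_obs())
E
ls pics
```

```text
scene 51.04725974731302 [-0.14058021  0.          0.          0.          0.        ] [[0.532, 0.846, -0.018, -0.231], [-0.663, 0.43, 0.612, 0.235], [0.526, -0.314, 0.79, -1.78], [0.0, 0.0, 0.0, 1.0]] 0.9959602864583333
top 48.720779055934116 [-0.02642806  0.          0.          0.          0.        ] [[0.017, -1.0, -0.008, -0.027], [0.993, 0.015, 0.121, -0.495], [-0.12, -0.01, 0.993, -1.521], [0.0, 0.0, 0.0, 1.0]] 0.9959993489583333
{'clock': 0.1, 'joint_pos': array([1.27103732e+00, 2.41304976e-01, 3.84324718e-03, 1.33522745e+00,
       2.58186844e-06, 1.57079732e+00]), 'joint_vel': array([ 7.16941223e-05, -3.23077376e-04,  2.14436216e-03, -1.39983729e-03,
       -1.21850118e-04, -1.02978069e-03]), 'tau': array([-9.41671788e-04, -3.73137903e+01,  2.53010309e+01,  1.08570451e-02,
       -5.17337401e-05,  6.38499344e-06]), 'eef_pos': array([0.14747172, 0.47714592, 0.23051232]), 'tool_rot': array([ 1.49319411e-01,  9.88788561e-01, -9.35620841e-04, -1.42595041e-04]), 'ft_force': array([ 1.39056075e-04, -2.28521826e-01,  1.78324196e-01]), 'ft_torque': array([-0.02749214,  0.04672864,  0.03345514]), 'grasp_force': 0.0, 'grip_width': 0.08534707587946326}
scene_0.05.png
top_0.10.png
```

View pics/top_0.10.png

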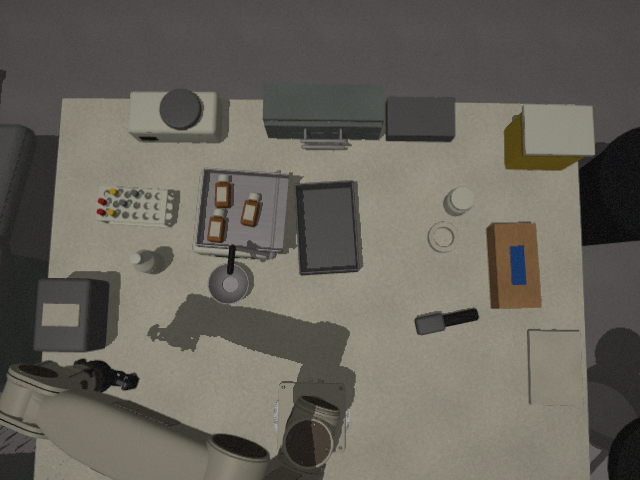

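View pics/scene_0.05.png

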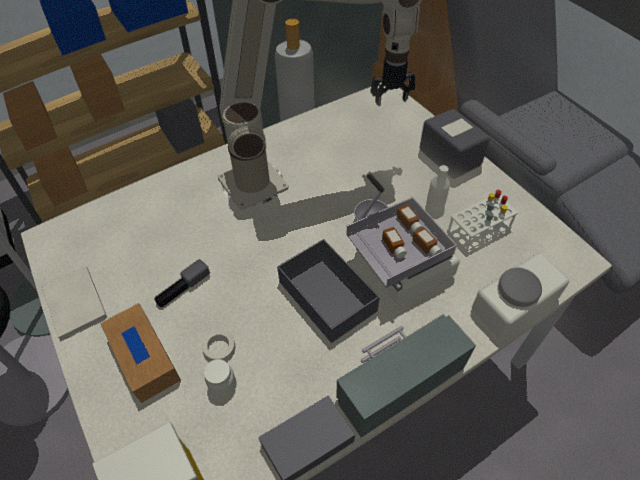

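The top view shows the pan at about (195–290, 168–255), the box at (297–358, 181–274), the lever bar at (231, 260) with the bowl just below it at (229, 283). The scene view agrees.

Run:
```python
from h import *
for n in ('top','scene'):
    z=np.load(n+'.npz'); c=viewer.get_calibration(n); P=cloud(c,z['d']); im=z['im'].astype(int)
    X,Y,Z=P[...,0],P[...,1],P[...,2]
    v,u=np.mgrid[0:480,0:640]
    tab=(abs(X-.45)<.05)&(abs(Y+.2)<.05); print(n,'table z',np.median(Z[tab]))
    reg=(X>.3)&(X<.85)&(Y>-.2)&(Y<.45)
    # box rim
    def rect(m,t):
        lab=cv2.connectedComponentsWithStats(m.astype(np.uint8))
        i=1+np.argmax(lab[2][1:,4]); m=lab[1]==i
        r=cv2.minAreaRect(P[m][:,:2].astype(np.float32)*1000); print(t,m.sum(),'c',np.round(r[0],1),'size',np.round(r[1],1),'ang',round(r[2],2),'z',P[m][:,2].mean().round(4))
        return m
    rect(reg&(Z>.068)&(Z<.09)&(Y<.13),'boxrim')
    rect(reg&(Z>.02)&(Z<.09)&(Y<.13),'boxall')
    rect(reg&(Z>.100)&(Y>-.05)&(X>.48),'pan')
    rect(reg&(Z>.1)&(Z<.135)&(Y>-.05),'panfloor')
    rect(reg&(Z>.148)&(Z<.17)&(Y>-.05),'panrim')
    b=(im.sum(2)<90)&reg&(Z>.2); 
    q=P[b]; print('bar',len(q),q.min(0) if len(q) else 0,q.max(0) if len(q) else 0, q.mean(0) if len(q) else 0)
    b=reg&(Z>.19); q=P[b]; print('high',len(q),np.percentile(q,[2,50,98],axis=0).round(3).tolist() if len(q) else 0)
```

```text
top table z 9.873839571927778e-05
boxrim 604 c [544.7 -32.7] size [260.8 170.4] ang 4.47 z 0.0785
boxall 1019 c [544.5 -32.7] size [261.2 170.4] ang 4.47 z 0.0646
pan 6525 c [586.1 202.7] size [212.3 255.8] ang 0.24 z 0.1366
panfloor 4569 c [574.9 196.3] size [231.7 211.4] ang 86.6 z 0.1263
panrim 510 c [574.8 198.2] size [232.3 216.3] ang 86.55 z 0.1602
bar 196 [ 0.30896792 -0.03567528  0.24030833] [0.4650572  0.2132043  1.56966437] [0.40231714 0.15030579 0.54713535]
high 1502 [[0.309, -0.036, 0.209], [0.309, -0.036, 1.57], [0.462, 0.21, 1.57]]
scene table z -0.00111422122457272
boxrim 795 c [541.5 -34.8] size [265.3 174.1] ang 4.35 z 0.0759
boxall 2501 c [541.4 -35. ] size [265.2 174.6] ang 4.62 z 0.0545
pan 5084 c [586.4 193.8] size [212.6 245.3] ang 0.04 z 0.1372
panfloor 2981 c [571.6 186.2] size [236.2 236.2] ang 1.92 z 0.1248
panrim 1517 c [567.8 195.6] size [236.1 228. ] ang 86.54 z 0.1587
bar 33 [0.39614545 0.19409024 0.23905717] [0.46622963 0.20363111 0.25499108] [0.43072542 0.19789581 0.24677772]
high 212 [[0.395, 0.161, 0.194], [0.453, 0.197, 0.245], [0.466, 0.21, 0.255]]
```

Run:
```python
import cv2
t=cv2.imread('pics/top_0.10.png')[150:310,180:380]; s=cv2.imread('pics/scene_0.05.png')[160:350,270:470]
t=cv2.resize(t,(400,320),interpolation=2); s=cv2.resize(s,(400,380),interpolation=2)
import numpy as np
o=np.zeros((380,800,3),np.uint8); o[:320,:400]=t; o[:,400:]=s; o=cv2.convertScaleAbs(o,alpha=1.6); cv2.imwrite('pics/crop1.png',o)
```

```text
(no output)
```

View pics/crop1.png

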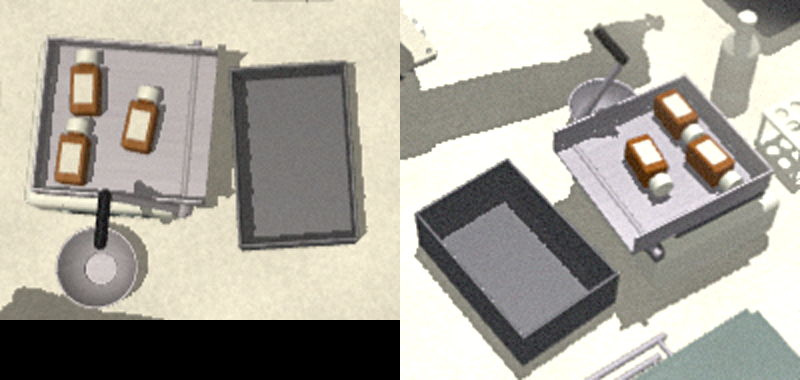

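Run:
```python
from h import *
for n in ('top','scene'):
    z=np.load(n+'.npz'); c=viewer.get_calibration(n); P=cloud(c,z['d']); im=z['im'].astype(int)
    X,Y,Z=P[...,0],P[...,1],P[...,2]
    m=(X>.37)&(X<.48)&(Y>.16)&(Y<.25)&(Z>.225)&(Z<.27)
    q=P[m]; print(n,'bar',len(q),q.min(0).round(3),q.max(0).round(3),np.median(q,0).round(4))
    v,u=np.nonzero(m); r=cv2.minAreaRect(np.c_[u,v].astype(np.float32)); print(' px',r, 'onplane .245',onplane(c,[r[0]],.245).round(4))
    # pan rim edge lines
    rim=(X>.42)&(X<.72)&(Y>.03)&(Y<.35)&(Z>.152)&(Z<.17)
    q=P[rim]; print('rim z',np.percentile(q[:,2],[5,50,95]).round(4))
    th=np.radians(-3.45); R=np.array([[np.cos(th),-np.sin(th)],[np.sin(th),np.cos(th)]])
    M=(q[:,:2]-[.577,.233])@R
    for nm,s in (('rear',M[:,1]>.06),('xp',(M[:,0]>.09)),('xm',(M[:,0]<-.085)&(abs(M[:,0])<.125)&(abs(M[:,1]+.035)<.08))):
        if s.sum()<10: print(nm,s.sum()); continue
        l=cv2.fitLine(M[s].astype(np.float32)*1000,cv2.DIST_HUBER,0,.01,.01).ravel(); print(nm,s.sum(),'ang',np.degrees(np.arctan2(l[1],l[0])).round(2),'mean',(M[s].mean(0)*1000).round(1),'rng',(np.percentile(M[s],[1,99],axis=0)*1000).round(1).tolist())
    hz=(X>.42)&(X<.72)&(Y>.03)&(Y<.36)&(Z>.088)&(Z<.097); q=P[hz]; M=(q[:,:2]-[.577,.233])@R*1000
    print('housing top',len(M),np.percentile(M,[1,99],axis=0).round(1).tolist() if len(M) else 0)
```

```text
top bar 219 [0.392 0.179 0.226] [0.469 0.215 0.261] [0.4346 0.203  0.2504]
 px ((230.91822814941406, 258.5875244140625), (13.976871490478516, 29.620361328125), 24.623563766479492) onplane .245 [[0.4311 0.2052 0.245 ]]
rim z [0.1541 0.1627 0.1681]
rear 213 ang 0.12 mean [-1.3 76.2] rng [[-107.3, 62.2], [104.8, 81.2]]
xp 219 ang -89.87 mean [103.1 -29.7] rng [[90.5, -148.6], [107.6, 78.9]]
xm 133 ang 82.51 mean [-102.6  -27.7] rng [[-119.8, -112.6], [-85.6, 43.9]]
housing top 320 [[-119.2, -90.6], [106.9, 105.4]]
scene bar 159 [0.391 0.177 0.225] [0.467 0.211 0.257] [0.4401 0.1982 0.2478]
 px ((376.0500183105469, 184.14999389648438), (25.614450454711914, 12.016656875610352), 71.56504821777344) onplane .245 [[0.4346 0.2007 0.245 ]]
rim z [0.1532 0.1609 0.1661]
rear 218 ang 0.2 mean [-0.3 73.2] rng [[-113.1, 60.9], [105.2, 79.9]]
xp 231 ang -89.8 mean [102.6 -40. ] rng [[91.1, -152.9], [106.6, 74.8]]
xm 207 ang 88.43 mean [-105.5  -33.4] rng [[-119.1, -112.5], [-86.4, 43.7]]
housing top 349 [[90.3, -98.3], [115.3, 95.9]]
```

```bash
cat >> h.py <<'E'
from scipy.spatial.transform import Rotation as Ro
O=np.array([.577,.233]); TH=np.radians(-3.45); RM=np.array([[np.cos(TH),-np.sin(TH)],[np.sin(TH),np.cos(TH)]])
def m2w(x,y): return O+RM@np.array([x,y])/1000     # mixer mm -> world m
def w2m(p): return RM.T@(np.asarray(p)[:2]-O)*1000
def go(p,yaw_y):   # target TCP, direction (deg, mod 180) of tool y, tool down
    s=monitor.get_obs(); R=Ro.from_quat(s['tool_rot']); cur=R.as_matrix()[:,1]
    a=np.degrees(np.arctan2(cur[1],cur[0])); d=(yaw_y-a+90)%180-90
    Rt=Ro.from_euler('z',d,degrees=True)*R
    # remove tilt
    Z=Rt.as_matrix()[:,2]; ax=np.cross(Z,[0,0,-1]); Rt=Ro.from_rotvec(ax)*Rt
    print('shift cm',(100*R.inv().apply(np.array(p)-s['eef_pos'])).round(2),'rot',(R.inv()*Rt).as_rotvec().round(3),'t',round(s['clock'],2),'q',s['joint_pos'].round(2))
E
python3 - <<'E'
from h import *
go([.551,-.115,.33],94.47)
print(w2m([.5446,-.0327]),m2w(0,-195))
E
```

```text
shift cm [-56.04 -44.68  -9.86] rot [-0.002 -0.    -0.378] t 0.1 q [1.27 0.24 0.   1.34 0.   1.57]
[ -16.35212497 -267.16822043] [0.56526539 0.0383534 ]
```

Emit:
arm_command(increments=[{"dz": -4},{"dz": -8},{"dz": -10}])

```text
validation failed for argument at $.in...
```

Emit:
arm_command(increments=[{"dx": 0,"dy": 0,"dz": -4,"wx": 0,"wy": 0,"wz": 0,"grip": 8.5},{"dx": 0,"dy": 0,"dz": -8,"wx": 0,"wy": 0,"wz": 0,"grip": 8.5},{"dx": -3,"dy": -2.4,"dz": -10,"wx": 0,"wy": 0,"wz": 0,"grip": 8.5}])

```text
clock: 0.4
eef_pos: [0.1684, 0.4486, 0.3333]
tool_rot: [0.147, 0.989, 0.002, -0.0]
ft_force: [1.7, -0.5, -1.0]
grip_width: 0.0848
grasp_force: 0.0
```

Emit:
arm_command(increments=[{"dx": -3.5,"dy": -2.8,"dz": 0,"wx": 0,"wy": 0,"wz": -0.03,"grip": 7},{"dx": -7,"dy": -5.6,"dz": 0,"wx": 0,"wy": 0,"wz": -0.06,"grip": 6},{"dx": -10.5,"dy": -8.4,"dz": 0,"wx": 0,"wy": 0,"wz": -0.09,"grip": 5},{"dx": -14,"dy": -11.2,"dz": 0,"wx": 0,"wy": 0,"wz": -0.12,"grip": 5},{"dx": -17.5,"dy": -14,"dz": 0,"wx": 0,"wy": 0,"wz": -0.15,"grip": 5},{"dx": -21,"dy": -16.8,"dz": 0,"wx": 0,"wy": 0,"wz": -0.18,"grip": 5},{"dx": -24.5,"dy": -19.6,"dz": 0,"wx": 0,"wy": 0,"wz": -0.21,"grip": 5},{"dx": -28,"dy": -22.4,"dz": 0,"wx": 0,"wy": 0,"wz": -0.24,"grip": 5},{"dx": -31.5,"dy": -25.2,"dz": 0,"wx": 0,"wy": 0,"wz": -0.27,"grip": 5},{"dx": -35,"dy": -28,"dz": 0,"wx": 0,"wy": 0,"wz": -0.3,"grip": 5}])

```text
clock: 1.4
eef_pos: [0.4214, 0.0732, 0.3311]
tool_rot: [-0.001, 1.0, 0.0, -0.0]
ft_force: [0.9, 1.5, 0.1]
grip_width: 0.0501
grasp_force: 0.0
```

```bash
python3 -c "
from h import *
go([.551,-.115,.2],94.47)"
```

```text
shift cm [-12.94 -18.84  13.1 ] rot [ 0.    -0.    -0.077] t 1.4 q [0.17 0.07 0.06 1.56 0.   0.17]
```

Emit:
arm_command(increments=[{"dx": -2.5,"dy": -3.6,"dz": 1,"wx": 0,"wy": 0,"wz": -0.01,"grip": 5},{"dx": -5,"dy": -7.2,"dz": 3,"wx": 0,"wy": 0,"wz": -0.03,"grip": 5},{"dx": -7.5,"dy": -10.8,"dz": 6,"wx": 0,"wy": 0,"wz": -0.05,"grip": 5},{"dx": -10,"dy": -14.4,"dz": 9,"wx": 0,"wy": 0,"wz": -0.07,"grip": 5},{"dx": -12,"dy": -17.5,"dz": 12,"wx": 0,"wy": 0,"wz": -0.077,"grip": 5},{"dx": -12.9,"dy": -18.8,"dz": 13.1,"wx": 0,"wy": 0,"wz": -0.077,"grip": 5},{"dx": -12.9,"dy": -18.8,"dz": 13.1,"wx": 0,"wy": 0,"wz": -0.077,"grip": 5},{"dx": -12.9,"dy": -18.8,"dz": 13.1,"wx": 0,"wy": 0,"wz": -0.077,"grip": 5}])

```text
clock: 2.2
eef_pos: [0.5494, -0.1129, 0.1997]
tool_rot: [-0.038, 0.999, 0.0, -0.001]
ft_force: [-0.2, 0.2, 0.2]
grip_width: 0.0498
grasp_force: 0.0
```

Run:
```python
from h import *
go([.551,-.115,.045],94.47)
c,im,d=grab('wrist'); P=cloud(c,d); X,Y,Z=P[...,0],P[...,1],P[...,2]
m=(Z>.07)&(Z<.09)&(Y<-.06)&(Y>-.2); q=P[m]; print(len(q),np.percentile(q,[2,50,98],axis=0).round(4).tolist())
for a in (.48,.52,.55,.58,.62):
    s=abs(q[:,0]-a)<.01; print(a,s.sum(),np.median(q[s,1]) if s.any() else 0)
```

```text
shift cm [-0.18 -0.24 15.46] rot [ 0.001 -0.002 -0.002] t 2.2 q [-0.2   0.38  0.11  1.31  0.   -0.28]
4539 [[0.4157, -0.1262, 0.0709], [0.5018, -0.1119, 0.0803], [0.6735, -0.0625, 0.082]]
0.48 230 -0.12107830995406381
0.52 238 -0.1177853903127792
0.55 206 -0.11536015847771026
0.58 184 -0.11303998756148603
0.62 168 -0.11004910337620108
```

The wrist camera confirms the wall at y ≈ −0.115 for x = 0.55. I descend and grip.

Emit:
arm_command(increments=[{"dx": -0.2,"dy": -0.2,"dz": 4,"wx": 0,"wy": 0,"wz": 0,"grip": 5},{"dx": -0.2,"dy": -0.2,"dz": 8,"wx": 0,"wy": 0,"wz": 0,"grip": 5},{"dx": -0.2,"dy": -0.2,"dz": 11.5,"wx": 0,"wy": 0,"wz": 0,"grip": 5},{"dx": -0.2,"dy": -0.2,"dz": 14,"wx": 0,"wy": 0,"wz": 0,"grip": 5},{"dx": -0.2,"dy": -0.2,"dz": 15.3,"wx": 0,"wy": 0,"wz": 0,"grip": 5},{"dx": -0.2,"dy": -0.2,"dz": 15.3,"wx": 0,"wy": 0,"wz": 0,"grip": 5},{"dx": -0.2,"dy": -0.2,"dz": 15.3,"wx": 0,"wy": 0,"wz": 0,"grip": 2.5},{"dx": -0.2,"dy": -0.2,"dz": 15.3,"wx": 0,"wy": 0,"wz": 0,"grip": 1.2},{"dx": -0.2,"dy": -0.2,"dz": 15.3,"wx": 0,"wy": 0,"wz": 0,"grip": 0},{"dx": -0.2,"dy": -0.2,"dz": 15.3,"wx": 0,"wy": 0,"wz": 0,"grip": 0}])

```text
clock: 3.25
eef_pos: [0.5535, -0.1154, 0.0492]
tool_rot: [-0.039, 0.999, -0.001, 0.002]
ft_force: [-0.5, -0.7, 6.5]
grip_width: 0.0038
grasp_force: 60.1
```

Emit:
arm_command(increments=[{"dx": 0,"dy": 0,"dz": 0,"wx": 0,"wy": 0,"wz": 0,"grip": 0},{"dx": 0,"dy": 0,"dz": 0,"wx": 0,"wy": 0,"wz": 0,"grip": 0}])

```text
clock: 3.45
eef_pos: [0.5535, -0.1154, 0.0492]
tool_rot: [-0.038, 0.999, -0.001, 0.002]
ft_force: [0.3, 0.5, 5.8]
grip_width: 0.0043
grasp_force: 60.1
```

Run:
```python
from h import *
s=monitor.get_obs(); print(s['eef_pos'],s['ft_force'],s['grip_width'])
p=m2w(0,-195-82.5); print(p); go([*p,s['eef_pos'][2]],86.55)
p=m2w(0,-195-82.5-20); print(p); go([*p,s['eef_pos'][2]],86.55)
```

```text
[ 0.55352514 -0.11536328  0.04917936] [0.25090282 0.52049254 5.83626777] 0.0043147569630186304
[ 0.56030075 -0.04399708]
shift cm [-1.22  7.06 -0.  ] rot [-0.001  0.004  0.137] t 3.45 q [-0.21  0.51 -0.11  0.96 -0.   -0.28]
[ 0.5590972  -0.06396084]
shift cm [-0.95  5.08 -0.  ] rot [-0.001  0.004  0.137] t 3.45 q [-0.21  0.51 -0.11  0.96 -0.   -0.28]
```

Emit:
arm_command(increments=[{"dx": -0.05,"dy": 0.4,"dz": -0.1,"wx": 0,"wy": 0,"wz": 0.015,"grip": 0},{"dx": -0.15,"dy": 1,"dz": -0.1,"wx": 0,"wy": 0,"wz": 0.03,"grip": 0},{"dx": -0.25,"dy": 1.6,"dz": -0.1,"wx": 0,"wy": 0,"wz": 0.05,"grip": 0},{"dx": -0.35,"dy": 2.2,"dz": -0.1,"wx": 0,"wy": 0,"wz": 0.07,"grip": 0},{"dx": -0.5,"dy": 2.8,"dz": -0.1,"wx": 0,"wy": 0,"wz": 0.09,"grip": 0},{"dx": -0.6,"dy": 3.4,"dz": -0.1,"wx": 0,"wy": 0,"wz": 0.11,"grip": 0},{"dx": -0.7,"dy": 4,"dz": -0.1,"wx": 0,"wy": 0,"wz": 0.125,"grip": 0},{"dx": -0.85,"dy": 4.6,"dz": -0.1,"wx": 0,"wy": 0,"wz": 0.137,"grip": 0},{"dx": -0.95,"dy": 5,"dz": -0.1,"wx": 0,"wy": 0,"wz": 0.137,"grip": 0},{"dx": -0.95,"dy": 5,"dz": -0.1,"wx": 0,"wy": 0,"wz": 0.137,"grip": 0}])

```text
clock: 4.45
eef_pos: [0.558, -0.0651, 0.0492]
tool_rot: [0.03, 1.0, -0.001, 0.001]
ft_force: [-1.2, -4.7, 5.4]
grip_width: 0.004
grasp_force: 59.9
```

```bash
cat > box.py <<'E'
from h import *
s=monitor.get_obs(); print(s['eef_pos'],s['ft_force'],s['ft_torque'],'tcp in mixer',w2m(s['eef_pos']))
c,im,d=grab('top'); P=cloud(c,d); X,Y,Z=P[...,0],P[...,1],P[...,2]
m=(X>.38)&(X<.75)&(Y>-.14)&(Y<.16)&(Z>.02)&(Z<.088)
M=(P[...,:2].reshape(-1,2)-O)@RM*1000; M=M.reshape(480,640,2)
m&=(M[...,1]<-113)
q=M[m].astype(np.float32); print('box range in mixer',np.percentile(q,[1,99],axis=0).round(1).tolist())
def edge(s,nm):
    l=cv2.fitLine(q[s],cv2.DIST_HUBER,0,.01,.01).ravel(); print(nm,s.sum(),np.degrees(np.arctan2(l[1],l[0])).round(2),q[s].mean(0))
zz=P[...,2][m]; r=(zz>.07)
yr=q[:,1].min(); xr=q[:,0]
edge(r&(q[:,1]<yr+25)&(abs(xr)>25)&(abs(xr)<115),'-y wall'); edge(r&(xr<-110),'-x wall'); edge(r&(xr>110),'+x wall')
go([*m2w(0,-195-82.5),s['eef_pos'][2]],86.55)
E
python3 box.py
```

```text
[ 0.55804156 -0.06505641  0.04920527] [-1.17959828 -4.73238155  5.37827865] [-0.76919568  0.1103006   0.01953784] tcp in mixer [  -0.98779753 -298.657114  ]
box range in mixer [[-134.3, -235.7], [125.6, -130.8]]Traceback (most recent call last):
  File "box.py", line 12, in <module>
    edge(r&(q[:,1]<yr+25)&(abs(xr)>25)&(abs(xr)<115),'-y wall'); edge(r&(xr<-110),'-x wall'); edge(r&(xr>110),'+x wall')
    ~~~~^^^^^^^^^^^^^^^^^^^^^^^^^^^^^^^^^^^^^^^^^^^^^^^^^^^^^^^
  File "box.py", line 9, in edge
    l=cv2.fitLine(q[s],cv2.DIST_HUBER,0,.01,.01).ravel(); print(nm,s.sum(),np.degrees(np.arctan2(l[1],l[0])).round(2),q[s].mean(0))
      ~~~~~~~~~~~^^^^^^^^^^^^^^^^^^^^^^^^^^^^^^^
cv2.error: OpenCV(4.12.0) /io/opencv/modules/imgproc/src/linefit.cpp:50: error: (-215:Assertion failed) count > 0 in function 'fitLine2D_wods'
```

Emit:
arm_command(increments=[{"dx": -0.1,"dy": 0.4,"dz": -0.1,"wx": 0,"wy": 0,"wz": 0,"grip": 0},{"dx": -0.2,"dy": 0.8,"dz": -0.2,"wx": 0,"wy": 0,"wz": 0,"grip": 0},{"dx": -0.3,"dy": 1.2,"dz": -0.2,"wx": 0,"wy": 0,"wz": 0,"grip": 0},{"dx": -0.4,"dy": 1.4,"dz": -0.2,"wx": 0,"wy": 0,"wz": 0,"grip": 0},{"dx": -0.4,"dy": 1.5,"dz": -0.2,"wx": 0,"wy": 0,"wz": 0,"grip": 0},{"dx": -0.4,"dy": 1.5,"dz": -0.2,"wx": 0,"wy": 0,"wz": 0,"grip": 0}])

```text
clock: 5.1
eef_pos: [0.5623, -0.0488, 0.0498]
tool_rot: [0.03, 1.0, 0.0, -0.001]
ft_force: [-0.7, 0.2, -6.3]
grip_width: 0.0039
grasp_force: 58.3
```

```bash
sed -i '/^zz=/,/^edge(/d' box.py
cat >> box.py <<'E'
for nm,a in (('-x',-130),('+x',130)):
    k=(P[...,2]>.07)&m&(abs(M[...,0]-a)<12)&(M[...,1]<-165)&(M[...,1]>-265); t=M[k].astype(np.float32)
    if len(t)>10:
        l=cv2.fitLine(t,cv2.DIST_HUBER,0,.01,.01).ravel(); print(nm,len(t),np.degrees(np.arctan2(l[1],l[0])).round(2),t.mean(0))
E
python3 box.py
```

```text
[ 0.56230335 -0.04882133  0.04977259] [-0.70954266  0.21214234 -6.30020248] [-0.29301416 -0.20093397 -0.04471315] tcp in mixer [   2.28928649 -282.19499522]
box range in mixer [[-130.7, -215.2], [129.2, -116.6]]
shift cm [0.22 0.47 0.  ] rot [ 0.001 -0.001  0.001] t 5.15 q [-0.09  0.51 -0.1   0.96  0.   -0.03]
-x 16 89.87 [-128.46646 -177.44046]
+x 42 89.09 [ 126.276215 -191.0444  ]
```

Emit:
arm_command(increments=[{"dx": 0,"dy": 0,"dz": 0.1,"wx": 0,"wy": 0,"wz": 0,"grip": 0},{"dx": 0,"dy": 0.1,"dz": 0.1,"wx": 0,"wy": 0,"wz": 0,"grip": 0},{"dx": 0,"dy": 0.2,"dz": 0.1,"wx": 0,"wy": 0,"wz": 0,"grip": 0},{"dx": 0,"dy": 0.25,"dz": 0.1,"wx": 0,"wy": 0,"wz": 0,"grip": 0},{"dx": 0,"dy": 0.3,"dz": 0.1,"wx": 0,"wy": 0,"wz": 0,"grip": 0}])

```text
clock: 5.65
eef_pos: [0.5627, -0.048, 0.0494]
tool_rot: [0.03, 1.0, -0.001, -0.0]
ft_force: [-1.7, -8.1, -2.6]
grip_width: 0.0037
grasp_force: 58.9
```

```bash
python3 -c "
from h import *
s=monitor.get_obs();print(s['ft_force'],w2m(s['eef_pos']),s['eef_pos'][2])"
```

```text
[-1.66969948 -8.14331488 -2.62985018] [   2.61676316 -281.30688442] 0.04942675904274864
```

Emit:
arm_command(increments=[{"dx": 0,"dy": 0,"dz": 0,"wx": 0,"wy": 0,"wz": 0,"grip": 0},{"dx": 0,"dy": 0.05,"dz": 0,"wx": 0,"wy": 0,"wz": 0,"grip": 0},{"dx": 0,"dy": 0.05,"dz": 0,"wx": 0,"wy": 0,"wz": 0,"grip": 0}])

```text
clock: 5.95
eef_pos: [0.5627, -0.048, 0.0494]
tool_rot: [0.031, 1.0, -0.002, -0.0]
ft_force: [-1.8, -7.5, -2.9]
grip_width: 0.0038
grasp_force: 58.9
```

```bash
python3 box.py
python3 - <<'E'
from h import *
c,im,d=grab('scene'); cv2.imwrite('pics/crop2.png',cv2.convertScaleAbs(cv2.resize(im[150:350,270:470,::-1],(600,600),interpolation=2),alpha=2))
s=monitor.get_obs();print(s['ft_torque'],s['tool_rot'])
E
```

```text
[ 0.562665   -0.04797712  0.04940039] [-1.83625011 -7.51486689 -2.92284648] [-1.43416285  0.06511053  0.0531441 ] tcp in mixer [   2.59947043 -281.3305503 ]
box range in mixer [[-130.5, -212.0], [130.4, -113.8]]
shift cm [0.26 0.38 0.  ] rot [-0.004 -0.    -0.001] t 6.0 q [-0.08  0.51 -0.1   0.96 -0.   -0.02]
-x 14 -79.34 [-128.67003 -176.11986]
+x 44 89.55 [ 126.36681 -189.62904]
[-1.38153773  0.1120789   0.09486829] [ 3.06749857e-02  9.99527851e-01 -1.76584308e-03 -5.37979877e-05]
```

View pics/crop2.png

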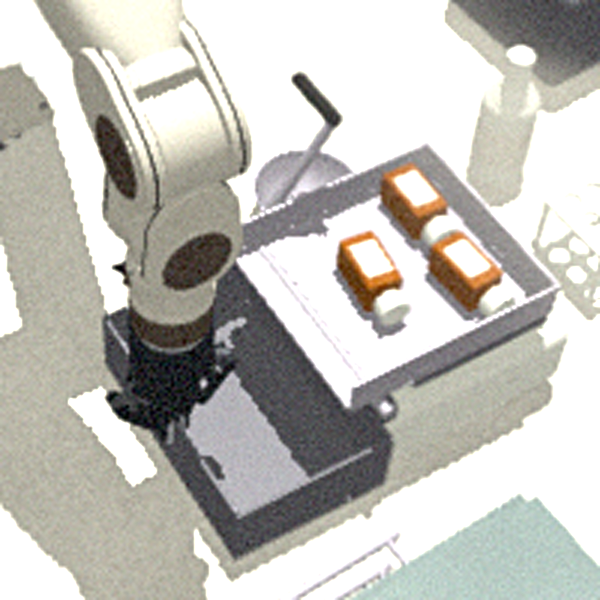

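Contact is made (7.5 N, no further travel). I set the box down, release it, and seat it square with one finger on the middle of the wall.

Emit:
arm_command(increments=[{"dx": 0,"dy": -0.05,"dz": 0.05,"wx": 0,"wy": 0,"wz": 0,"grip": 0},{"dx": 0,"dy": -0.1,"dz": 0.07,"wx": 0,"wy": 0,"wz": 0,"grip": 0},{"dx": 0,"dy": -0.15,"dz": 0.07,"wx": 0,"wy": 0,"wz": 0,"grip": 0},{"dx": 0,"dy": -0.15,"dz": 0.07,"wx": 0,"wy": 0,"wz": 0,"grip": 0.8},{"dx": 0,"dy": -0.15,"dz": 0.07,"wx": 0,"wy": 0,"wz": 0,"grip": 1.6},{"dx": 0,"dy": -0.15,"dz": 0.07,"wx": 0,"wy": 0,"wz": 0,"grip": 2},{"dx": 0,"dy": -0.15,"dz": 0.07,"wx": 0,"wy": 0,"wz": 0,"grip": 2}])

```text
clock: 6.75
eef_pos: [0.5631, -0.047, 0.0488]
tool_rot: [0.03, 1.0, 0.0, 0.0]
ft_force: [0.3, 0.2, -0.0]
grip_width: 0.0199
grasp_force: 0.0
```

```bash
python3 box.py
```

```text
[ 0.56314676 -0.04701642  0.04880156] [ 0.25562546  0.22762789 -0.00701363] [ 0.01499455 -0.04491502 -0.01203835] tcp in mixer [   3.02254938 -280.34260156]
box range in mixer [[-130.6, -212.2], [129.7, -114.2]]
shift cm [ 0.29  0.29 -0.01] rot [0.    0.001 0.001] t 6.8 q [-0.08  0.51 -0.1   0.96  0.   -0.02]
-x 14 -81.41 [-128.56252 -176.02188]
+x 37 89.76 [ 126.53984 -190.04994]
```

Emit:
arm_command(increments=[{"dx": 0.2,"dy": 0.2,"dz": 0,"wx": 0,"wy": 0,"wz": 0,"grip": 2},{"dx": 0.2,"dy": 0.4,"dz": 0,"wx": 0,"wy": 0,"wz": 0,"grip": 2},{"dx": 0.2,"dy": 0.5,"dz": 0,"wx": 0,"wy": 0,"wz": 0,"grip": 2},{"dx": 0.2,"dy": 0.6,"dz": 0,"wx": 0,"wy": 0,"wz": 0,"grip": 2},{"dx": 0.2,"dy": 0.7,"dz": 0,"wx": 0,"wy": 0,"wz": 0,"grip": 2},{"dx": 0.2,"dy": 0.7,"dz": 0,"wx": 0,"wy": 0,"wz": 0,"grip": 2}])

```text
clock: 7.4
eef_pos: [0.5612, -0.0404, 0.0486]
tool_rot: [0.03, 1.0, -0.0, 0.0]
ft_force: [-0.3, -0.2, -0.8]
grip_width: 0.0199
grasp_force: 0.2
```

Emit:
arm_command(increments=[{"dx": 0,"dy": 0.05,"dz": 0,"wx": 0,"wy": 0,"wz": 0,"grip": 2},{"dx": 0,"dy": 0.1,"dz": 0,"wx": 0,"wy": 0,"wz": 0,"grip": 2}])

```text
clock: 7.6
eef_pos: [0.5612, -0.0404, 0.0486]
tool_rot: [0.03, 1.0, -0.001, -0.0]
ft_force: [-0.2, -4.2, 0.1]
grip_width: 0.0197
grasp_force: 2.4
```

Emit:
arm_command(increments=[{"dx": 0,"dy": 0.05,"dz": 0,"wx": 0,"wy": 0,"wz": 0,"grip": 2},{"dx": 0,"dy": 0.1,"dz": 0,"wx": 0,"wy": 0,"wz": 0,"grip": 2}])

```text
clock: 7.8
eef_pos: [0.5612, -0.0403, 0.0486]
tool_rot: [0.031, 1.0, -0.002, -0.0]
ft_force: [-0.1, -8.3, 0.2]
grip_width: 0.0199
grasp_force: 4.0
```

Emit:
arm_command(increments=[{"dx": 0,"dy": -0.4,"dz": 0,"wx": 0,"wy": 0,"wz": 0,"grip": 2},{"dx": 0,"dy": -0.8,"dz": 0,"wx": 0,"wy": 0,"wz": 0,"grip": 2.4},{"dx": 0,"dy": -0.9,"dz": -2,"wx": 0,"wy": 0,"wz": 0,"grip": 2.4},{"dx": 0,"dy": -0.9,"dz": -6,"wx": 0,"wy": 0,"wz": 0,"grip": 2.4},{"dx": 0,"dy": -0.9,"dz": -11,"wx": 0,"wy": 0,"wz": 0,"grip": 1},{"dx": 0,"dy": -0.9,"dz": -16,"wx": 0,"wy": 0,"wz": 0,"grip": 0},{"dx": 0,"dy": -0.9,"dz": -21,"wx": 0,"wy": 0,"wz": 0,"grip": 0},{"dx": 0,"dy": -0.9,"dz": -26,"wx": 0,"wy": 0,"wz": 0,"grip": 0},{"dx": 0,"dy": -0.9,"dz": -30.5,"wx": 0,"wy": 0,"wz": 0,"grip": 0},{"dx": 0,"dy": -0.9,"dz": -31,"wx": 0,"wy": 0,"wz": 0,"grip": 0}])

```text
clock: 8.8
eef_pos: [0.5626, -0.0471, 0.3659]
tool_rot: [0.03, 1.0, 0.0, 0.006]
ft_force: [1.2, -0.0, -0.5]
grip_width: 0.0001
grasp_force: 0.0
```

```bash
sed -i 's/^O=np.array(\[.577,.233\])/O=np.array([.577,.2305])/' h.py
python3 - <<'E'
from h import *
s=monitor.get_obs(); print(s['eef_pos'])
c=viewer.get_calibration('wrist'); V=np.array(c['view']); o=-V[:3,:3].T@V[:3,3]
print('cam in tool',Ro.from_quat(s['tool_rot']).inv().apply(o-s['eef_pos']).round(3))
c,im,d=grab('top'); P=cloud(c,d); M=((P[...,:2].reshape(-1,2)-O)@RM*1000).reshape(480,640,2)
k=(P[...,2]>.07)&(P[...,2]<.09)&(M[...,1]<-165)&(M[...,1]>-300)&(abs(M[...,0])<145)
r=cv2.minAreaRect(M[k].astype(np.float32)); print(r)
k&=(M[...,1]<-265); l=cv2.fitLine(M[k].astype(np.float32),cv2.DIST_HUBER,0,.01,.01).ravel(); print(np.degrees(np.arctan2(l[1],l[0])),M[k].mean(0),k.sum())
p=m2w(-155,15); go([*p,.36],86.55); go([*p,.228],86.55)
E
```

```text
[ 0.56263975 -0.04714048  0.36588223]
cam in tool [ 0.072  0.    -0.143]
((126.76709747314453, -175.3336181640625), (3.8068690299987793, 17.431718826293945), 0.1351853311061859)Traceback (most recent call last):
  File "<stdin>", line 8, in <module>
cv2.error: OpenCV(4.12.0) /io/opencv/modules/imgproc/src/linefit.cpp:50: error: (-215:Assertion failed) count > 0 in function 'fitLine2D_wods'
```

Run:
```python
from h import *
p=m2w(-155,15); go([*p,.36],86.55)
```

```text
shift cm [15.68 29.31  0.22] rot [0.001 0.009 0.001] t 8.85 q [-0.08  0.36  0.51  1.71  0.   -0.02]
```

Emit:
arm_command(increments=[{"dx": 1.5,"dy": 2.9,"dz": 0,"wx": 0,"wy": 0,"wz": 0,"grip": 0},{"dx": 3.5,"dy": 6.5,"dz": 0,"wx": 0,"wy": 0,"wz": 0,"grip": 0},{"dx": 5.5,"dy": 10.3,"dz": 0,"wx": 0,"wy": 0,"wz": 0,"grip": 0},{"dx": 7.5,"dy": 14.1,"dz": 0,"wx": 0,"wy": 0,"wz": 0,"grip": 0},{"dx": 9.5,"dy": 18,"dz": 0,"wx": 0,"wy": 0,"wz": 0,"grip": 0},{"dx": 11.5,"dy": 22,"dz": 0,"wx": 0,"wy": 0,"wz": 0,"grip": 0},{"dx": 13.5,"dy": 25.5,"dz": 0,"wx": 0,"wy": 0,"wz": 0,"grip": 0},{"dx": 15,"dy": 28,"dz": 0,"wx": 0,"wy": 0,"wz": 0,"grip": 0},{"dx": 15.7,"dy": 29.3,"dz": 0,"wx": 0,"wy": 0,"wz": 0,"grip": 0},{"dx": 15.7,"dy": 29.3,"dz": 0,"wx": 0,"wy": 0,"wz": 0,"grip": 0}])

```text
clock: 9.85
eef_pos: [0.4205, 0.2556, 0.3573]
tool_rot: [0.028, 1.0, -0.0, -0.001]
ft_force: [-0.2, 0.3, -0.7]
grip_width: 0.0004
grasp_force: 0.0
```

Run:
```python
from h import *
p=m2w(-155,15); go([*p,.228],86.55); print(w2m(monitor.get_obs()['eef_pos']))
c,im,d=grab('wrist'); P=cloud(c,d); Z=P[...,2]; M=((P[...,:2].reshape(-1,2)-O)@RM*1000).reshape(480,640,2)
k=(Z>.22)&(Z<.27)&(M[...,1]<0)&(M[...,1]>-80)&(abs(M[...,0]+145)<50)
q=np.c_[M[k],Z[k]*1000]; print('bar wrist',len(q),np.percentile(q,[2,50,98],axis=0).round(1).tolist() if len(q) else 0)
c,im,d=grab('top'); P=cloud(c,d); Z=P[...,2]; M=((P[...,:2].reshape(-1,2)-O)@RM*1000).reshape(480,640,2)
k=(Z>.07)&(Z<.088)&(M[...,1]<-165)&(M[...,1]>-310)&(abs(M[...,0])<145)
print('box',cv2.minAreaRect(M[k].astype(np.float32)),np.percentile(M[k],[1,99],axis=0))
k&=(M[...,1]<-270); l=cv2.fitLine(M[k].astype(np.float32),cv2.DIST_HUBER,0,.01,.01).ravel(); print(np.degrees(np.arctan2(l[1],l[0])),M[k].mean(0),k.sum())
```

```text
shift cm [-0.29 -0.05 12.93] rot [-0.001 -0.002  0.004] t 9.85 q [0.55 0.21 0.29 1.65 0.   0.6 ]
[-157.69475391   15.65569464]
bar wrist 2689 [[-184.0, -54.1, 225.1], [-148.5, -34.3, 252.1], [-114.3, -27.2, 254.5]]
box ((-0.005401611328125, -223.53958129882812), (261.7269592285156, 112.83059692382812), 0.21632084250450134) [[-130.50976426 -279.63477927]
 [ 130.03089389 -168.32638672]]
0.1625122 [   0.83950799 -277.02055452] 162
```

Box sits at x ≈ 0, 0.2° off, outer edge at −280 mm: correct. Bar found at mixer (−148, −34, 245) as predicted.

Emit:
arm_command(increments=[{"dx": -0.1,"dy": 0,"dz": 3,"wx": 0,"wy": 0,"wz": 0,"grip": 0},{"dx": -0.2,"dy": 0,"dz": 7,"wx": 0,"wy": 0,"wz": 0,"grip": 0},{"dx": -0.3,"dy": 0,"dz": 10.5,"wx": 0,"wy": 0,"wz": 0,"grip": 0},{"dx": -0.3,"dy": -0.3,"dz": 12.7,"wx": 0,"wy": 0,"wz": 0,"grip": 0},{"dx": -0.3,"dy": -0.8,"dz": 13,"wx": 0,"wy": 0,"wz": 0,"grip": 0},{"dx": -0.3,"dy": -1.2,"dz": 13,"wx": 0,"wy": 0,"wz": 0,"grip": 0},{"dx": -0.3,"dy": -1.5,"dz": 13,"wx": 0,"wy": 0,"wz": 0,"grip": 0},{"dx": -0.3,"dy": -1.8,"dz": 13,"wx": 0,"wy": 0,"wz": 0,"grip": 0}])

```text
clock: 10.75
eef_pos: [0.4246, 0.2363, 0.2304]
tool_rot: [0.03, 1.0, 0.001, 0.001]
ft_force: [0.7, 0.3, 1.3]
grip_width: 0.0001
grasp_force: 0.0
```

Emit:
arm_command(increments=[{"dx": 0,"dy": -0.2,"dz": 0,"wx": 0,"wy": 0,"wz": 0,"grip": 0},{"dx": 0,"dy": -0.4,"dz": 0,"wx": 0,"wy": 0,"wz": 0,"grip": 0},{"dx": 0,"dy": -0.6,"dz": 0,"wx": 0,"wy": 0,"wz": 0,"grip": 0},{"dx": 0,"dy": -0.7,"dz": 0,"wx": 0,"wy": 0,"wz": 0,"grip": 0}])

```text
clock: 11.15
eef_pos: [0.423, 0.2293, 0.2288]
tool_rot: [0.03, 1.0, 0.0, 0.0]
ft_force: [0.2, 0.5, -0.7]
grip_width: -0.0003
grasp_force: 0.0
```

```bash
cat > st.py <<'E'
from h import *
s=monitor.get_obs(); print(round(s['clock'],2),'F',s['ft_force'].round(1),'mixer',w2m(s['eef_pos']).round(1),'z',(s['eef_pos'][2]*1000).round(1))
E
python3 st.py
```

```text
11.15 F [ 0.2  0.5 -0.7] mixer [-153.6  -10.4] z 228.8
```

Emit:
arm_command(increments=[{"dx": 0,"dy": -0.15,"dz": 0,"wx": 0,"wy": 0,"wz": 0,"grip": 0},{"dx": 0,"dy": -0.3,"dz": 0,"wx": 0,"wy": 0,"wz": 0,"grip": 0},{"dx": 0,"dy": -0.45,"dz": 0,"wx": 0,"wy": 0,"wz": 0,"grip": 0},{"dx": 0,"dy": -0.6,"dz": 0,"wx": 0,"wy": 0,"wz": 0,"grip": 0}])

```text
clock: 11.55
eef_pos: [0.4228, 0.2252, 0.229]
tool_rot: [0.029, 1.0, 0.002, -0.0]
ft_force: [-0.3, 7.5, 1.1]
grip_width: -0.0002
grasp_force: 3.6
```

```bash
python3 st.py
```

```text
11.55 F [-0.3  7.5  1.1] mixer [-153.6  -14.6] z 229.0
```

Emit:
arm_command(increments=[{"dx": 0,"dy": -0.1,"dz": -0.06,"wx": 0,"wy": 0,"wz": 0,"grip": 0},{"dx": 0,"dy": -0.25,"dz": -0.16,"wx": 0,"wy": 0,"wz": 0,"grip": 0},{"dx": 0,"dy": -0.45,"dz": -0.29,"wx": 0,"wy": 0,"wz": 0,"grip": 0},{"dx": 0,"dy": -0.7,"dz": -0.45,"wx": 0,"wy": 0,"wz": 0,"grip": 0},{"dx": 0,"dy": -0.95,"dz": -0.6,"wx": 0,"wy": 0,"wz": 0,"grip": 0},{"dx": 0,"dy": -1.2,"dz": -0.75,"wx": 0,"wy": 0,"wz": 0,"grip": 0}])

```text
clock: 12.15
eef_pos: [0.4221, 0.2136, 0.237]
tool_rot: [0.029, 1.0, 0.003, 0.0]
ft_force: [-1.0, 7.0, 2.5]
grip_width: -0.0
grasp_force: 3.3
```

```bash
cat >> st.py <<'E'
c,im,d=grab('top'); P=cloud(c,d); Z=P[...,2]; M=((P[...,:2].reshape(-1,2)-O)@RM*1000).reshape(480,640,2)
# pan floor slope over clear floor strip near hinge
k=(abs(M[...,0])<95)&(M[...,1]>-112)&(M[...,1]<60)&(Z>.118)&(Z<.32); a=M[k][:,1]; z=Z[k]*1000
sl=[]; ys=np.arange(-110,60,10); lo=np.array([np.percentile(z[abs(a-y)<5],10) if (abs(a-y)<5).sum()>20 else np.nan for y in ys])
g=~np.isnan(lo); th=np.arctan(np.median((lo[g]-122)/(ys[g]+120))); print('theta~',th.round(3))
k=(im[...,0].astype(int)>1.6*im[...,2])&(im[...,0]>60)&(abs(M[...,0])<140)&(M[...,1]>-300)&(M[...,1]<90)
n,l,stt,cen=cv2.connectedComponentsWithStats(k.astype(np.uint8))
for i in range(1,n):
    if stt[i,4]>30: print('amber',stt[i,4],np.median(M[l==i],0).round(0),'z',np.median(Z[l==i]).round(3))
E
python3 st.py
```

```text
12.15 F [-1.   7.   2.5] mixer [-153.6  -26.2] z 237.0
theta~ 0.105
amber 182 [33. 20.] z 0.177
amber 196 [-13. -59.] z 0.169
amber 109 [-37.  18.] z 0.177
```

Emit:
arm_command(increments=[{"dx": 0,"dy": -0.25,"dz": -0.13,"wx": 0,"wy": 0,"wz": 0,"grip": 0},{"dx": 0,"dy": -0.5,"dz": -0.26,"wx": 0,"wy": 0,"wz": 0,"grip": 0},{"dx": 0,"dy": -0.75,"dz": -0.39,"wx": 0,"wy": 0,"wz": 0,"grip": 0},{"dx": 0,"dy": -1,"dz": -0.51,"wx": 0,"wy": 0,"wz": 0,"grip": 0},{"dx": 0,"dy": -1.25,"dz": -0.63,"wx": 0,"wy": 0,"wz": 0,"grip": 0},{"dx": 0,"dy": -1.5,"dz": -0.74,"wx": 0,"wy": 0,"wz": 0,"grip": 0},{"dx": 0,"dy": -1.75,"dz": -0.84,"wx": 0,"wy": 0,"wz": 0,"grip": 0},{"dx": 0,"dy": -2,"dz": -0.93,"wx": 0,"wy": 0,"wz": 0,"grip": 0},{"dx": 0,"dy": -2.25,"dz": -1.01,"wx": 0,"wy": 0,"wz": 0,"grip": 0},{"dx": 0,"dy": -2.5,"dz": -1.09,"wx": 0,"wy": 0,"wz": 0,"grip": 0}])

```text
clock: 13.2
eef_pos: [0.4212, 0.1888, 0.2487]
tool_rot: [0.029, 1.0, 0.003, 0.001]
ft_force: [-1.3, 7.3, 4.7]
grip_width: -0.0002
grasp_force: 3.5
```

```bash
python3 st.py
```

```text
13.2 F [-1.3  7.3  4.7] mixer [-153.  -51.] z 248.7
theta~ 0.28
amber 209 [33. 12.] z 0.201
amber 217 [-13. -63.] z 0.179
amber 45 [-33.   8.] z 0.201
```

Emit:
arm_command(increments=[{"dx": 0,"dy": -0.25,"dz": -0.13,"wx": 0,"wy": 0,"wz": 0,"grip": 0},{"dx": 0,"dy": -0.5,"dz": -0.26,"wx": 0,"wy": 0,"wz": 0,"grip": 0},{"dx": 0,"dy": -0.75,"dz": -0.38,"wx": 0,"wy": 0,"wz": 0,"grip": 0},{"dx": 0,"dy": -1,"dz": -0.48,"wx": 0,"wy": 0,"wz": 0,"grip": 0},{"dx": 0,"dy": -1.25,"dz": -0.57,"wx": 0,"wy": 0,"wz": 0,"grip": 0},{"dx": 0,"dy": -1.5,"dz": -0.64,"wx": 0,"wy": 0,"wz": 0,"grip": 0},{"dx": 0,"dy": -1.75,"dz": -0.7,"wx": 0,"wy": 0,"wz": 0,"grip": 0},{"dx": 0,"dy": -2,"dz": -0.74,"wx": 0,"wy": 0,"wz": 0,"grip": 0},{"dx": 0,"dy": -2.25,"dz": -0.77,"wx": 0,"wy": 0,"wz": 0,"grip": 0},{"dx": 0,"dy": -2.5,"dz": -0.8,"wx": 0,"wy": 0,"wz": 0,"grip": 0}])

```text
clock: 14.25
eef_pos: [0.4194, 0.1619, 0.2556]
tool_rot: [0.03, 1.0, 0.001, 0.001]
ft_force: [0.8, 4.1, 3.9]
grip_width: 0.0001
grasp_force: 2.4
```

```bash
python3 st.py
```

```text
14.25 F [0.8 4.1 3.9] mixer [-153.1  -78. ] z 255.6
theta~ 0.477
amber 261 [34.  3.] z 0.223
amber 263 [-11. -68.] z 0.187
```

Emit:
arm_command(increments=[{"dx": 0,"dy": -0.25,"dz": -0.05,"wx": 0,"wy": 0,"wz": 0,"grip": 0},{"dx": 0,"dy": -0.5,"dz": -0.1,"wx": 0,"wy": 0,"wz": 0,"grip": 0},{"dx": 0,"dy": -0.7,"dz": -0.13,"wx": 0,"wy": 0,"wz": 0,"grip": 0},{"dx": 0,"dy": -0.9,"dz": -0.16,"wx": 0,"wy": 0,"wz": 0,"grip": 0},{"dx": 0,"dy": -1.1,"dz": -0.18,"wx": 0,"wy": 0,"wz": 0,"grip": 0},{"dx": 0,"dy": -1.3,"dz": -0.2,"wx": 0,"wy": 0,"wz": 0,"grip": 0},{"dx": 0,"dy": -1.5,"dz": -0.21,"wx": 0,"wy": 0,"wz": 0,"grip": 0},{"dx": 0,"dy": -1.7,"dz": -0.22,"wx": 0,"wy": 0,"wz": 0,"grip": 0},{"dx": 0,"dy": -1.9,"dz": -0.23,"wx": 0,"wy": 0,"wz": 0,"grip": 0},{"dx": 0,"dy": -2.1,"dz": -0.24,"wx": 0,"wy": 0,"wz": 0,"grip": 0}])

```text
clock: 15.3
eef_pos: [0.4175, 0.1402, 0.2573]
tool_rot: [0.03, 1.0, -0.0, -0.0]
ft_force: [1.2, 2.4, 2.2]
grip_width: -0.0002
grasp_force: 1.6
```

```bash
python3 st.py
```

```text
15.3 F [1.2 2.4 2.2] mixer [-153.8  -99.7] z 257.3
theta~ 0.622
amber 298 [ 36. -35.] z 0.223
amber 286 [-12. -99.] z 0.177
```

Emit:
arm_command(increments=[{"dx": 0,"dy": -0.15,"dz": 0,"wx": 0,"wy": 0,"wz": 0,"grip": 0},{"dx": 0,"dy": -0.3,"dz": 0,"wx": 0,"wy": 0,"wz": 0,"grip": 0},{"dx": 0,"dy": -0.45,"dz": 0,"wx": 0,"wy": 0,"wz": 0,"grip": 0},{"dx": 0,"dy": -0.6,"dz": 0,"wx": 0,"wy": 0,"wz": 0,"grip": 0},{"dx": 0,"dy": -0.75,"dz": 0,"wx": 0,"wy": 0,"wz": 0,"grip": 0},{"dx": 0,"dy": -0.9,"dz": 0.02,"wx": 0,"wy": 0,"wz": 0,"grip": 0},{"dx": 0,"dy": -1.05,"dz": 0.03,"wx": 0,"wy": 0,"wz": 0,"grip": 0},{"dx": 0,"dy": -1.2,"dz": 0.04,"wx": 0,"wy": 0,"wz": 0,"grip": 0},{"dx": 0,"dy": -1.35,"dz": 0.06,"wx": 0,"wy": 0,"wz": 0,"grip": 0},{"dx": 0,"dy": -1.5,"dz": 0.08,"wx": 0,"wy": 0,"wz": 0,"grip": 0}])

```text
clock: 16.35
eef_pos: [0.4167, 0.1254, 0.2566]
tool_rot: [0.03, 1.0, -0.0, -0.0]
ft_force: [-0.4, 2.1, 1.8]
grip_width: 0.0
grasp_force: 0.8
```

```bash
python3 st.py
```

```text
16.35 F [-0.4  2.1  1.8] mixer [-153.7 -114.6] z 256.6
theta~ 0.708
amber 791 [ -23. -221.] z 0.063
```

Run:
```python
from h import *
c,im,d=grab('top'); c,b,d=grab('scene')
o=np.hstack([cv2.resize(im[140:300,180:380],(400,320),interpolation=2),cv2.resize(b[160:350,270:470],(400,380),interpolation=2)[:320]])
cv2.imwrite('pics/crop3.png',cv2.convertScaleAbs(o[...,::-1],alpha=1.6))
```

```text
(no output)
```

View pics/crop3.png

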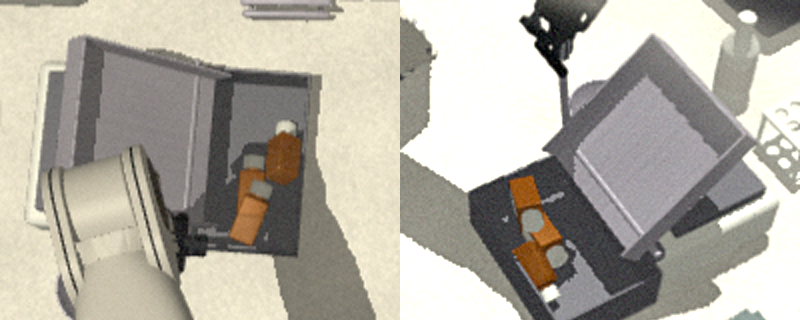

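Left crop: all three bottles lie in the box (near (285,150), (252,180), (250,215)), and the pan is empty. Now I follow the lever back.

Emit:
arm_command(increments=[{"dx": 0,"dy": 0.1,"dz": 0,"wx": 0,"wy": 0,"wz": 0,"grip": 0},{"dx": 0,"dy": 0.25,"dz": 0,"wx": 0,"wy": 0,"wz": 0,"grip": 0},{"dx": 0,"dy": 0.45,"dz": 0,"wx": 0,"wy": 0,"wz": 0,"grip": 0},{"dx": 0,"dy": 0.7,"dz": 0,"wx": 0,"wy": 0,"wz": 0,"grip": 0},{"dx": 0,"dy": 0.95,"dz": 0,"wx": 0,"wy": 0,"wz": 0,"grip": 0},{"dx": 0,"dy": 1.2,"dz": 0,"wx": 0,"wy": 0,"wz": 0,"grip": 0},{"dx": 0,"dy": 1.45,"dz": 0,"wx": 0,"wy": 0,"wz": 0,"grip": 0},{"dx": 0,"dy": 1.7,"dz": 0,"wx": 0,"wy": 0,"wz": 0,"grip": 0},{"dx": 0,"dy": 1.95,"dz": 0,"wx": 0,"wy": 0,"wz": 0,"grip": 0},{"dx": 0,"dy": 2.2,"dz": 0,"wx": 0,"wy": 0,"wz": 0,"grip": 0}])

```text
clock: 17.5
eef_pos: [0.4181, 0.1477, 0.2564]
tool_rot: [0.03, 1.0, -0.0, -0.0]
ft_force: [1.5, 1.6, -0.3]
grip_width: -0.0001
grasp_force: 0.7
```

```bash
python3 st.py
```

```text
17.5 F [ 1.5  1.6 -0.3] mixer [-153.7  -92.2] z 256.4
theta~ 0.561
amber 798 [ -24. -221.] z 0.063
```

Emit:
arm_command(increments=[{"dx": 0,"dy": 0.25,"dz": 0.02,"wx": 0,"wy": 0,"wz": 0,"grip": 0},{"dx": 0,"dy": 0.5,"dz": 0.04,"wx": 0,"wy": 0,"wz": 0,"grip": 0},{"dx": 0,"dy": 0.75,"dz": 0.06,"wx": 0,"wy": 0,"wz": 0,"grip": 0},{"dx": 0,"dy": 1,"dz": 0.09,"wx": 0,"wy": 0,"wz": 0,"grip": 0},{"dx": 0,"dy": 1.25,"dz": 0.12,"wx": 0,"wy": 0,"wz": 0,"grip": 0},{"dx": 0,"dy": 1.5,"dz": 0.15,"wx": 0,"wy": 0,"wz": 0,"grip": 0},{"dx": 0,"dy": 1.75,"dz": 0.19,"wx": 0,"wy": 0,"wz": 0,"grip": 0},{"dx": 0,"dy": 2,"dz": 0.23,"wx": 0,"wy": 0,"wz": 0,"grip": 0},{"dx": 0,"dy": 2.25,"dz": 0.27,"wx": 0,"wy": 0,"wz": 0,"grip": 0},{"dx": 0,"dy": 2.5,"dz": 0.32,"wx": 0,"wy": 0,"wz": 0,"grip": 0}])

```text
clock: 18.55
eef_pos: [0.4197, 0.1727, 0.2534]
tool_rot: [0.03, 1.0, 0.0, 0.0]
ft_force: [-0.2, 0.7, -1.5]
grip_width: 0.0
grasp_force: 0.7
```

Emit:
arm_command(increments=[{"dx": 0,"dy": 0.25,"dz": 0.07,"wx": 0,"wy": 0,"wz": 0,"grip": 0},{"dx": 0,"dy": 0.5,"dz": 0.14,"wx": 0,"wy": 0,"wz": 0,"grip": 0},{"dx": 0,"dy": 0.75,"dz": 0.21,"wx": 0,"wy": 0,"wz": 0,"grip": 0},{"dx": 0,"dy": 1,"dz": 0.29,"wx": 0,"wy": 0,"wz": 0,"grip": 0},{"dx": 0,"dy": 1.25,"dz": 0.38,"wx": 0,"wy": 0,"wz": 0,"grip": 0},{"dx": 0,"dy": 1.5,"dz": 0.47,"wx": 0,"wy": 0,"wz": 0,"grip": 0},{"dx": 0,"dy": 1.75,"dz": 0.56,"wx": 0,"wy": 0,"wz": 0,"grip": 0},{"dx": 0,"dy": 2,"dz": 0.66,"wx": 0,"wy": 0,"wz": 0,"grip": 0},{"dx": 0,"dy": 2.25,"dz": 0.77,"wx": 0,"wy": 0,"wz": 0,"grip": 0},{"dx": 0,"dy": 2.5,"dz": 0.88,"wx": 0,"wy": 0,"wz": 0,"grip": 0}])

```text
clock: 19.55
eef_pos: [0.4212, 0.1977, 0.2445]
tool_rot: [0.03, 1.0, 0.0, 0.0]
ft_force: [0.3, 1.2, -1.6]
grip_width: -0.0004
grasp_force: 0.7
```

```bash
python3 st.py
```

```text
19.55 F [ 0.3  1.2 -1.6] mixer [-153.6  -42.2] z 244.5
theta~ 0.215
amber 796 [ -23. -221.] z 0.063
```

Emit:
arm_command(increments=[{"dx": 0,"dy": 0.25,"dz": 0.14,"wx": 0,"wy": 0,"wz": 0,"grip": 0},{"dx": 0,"dy": 0.5,"dz": 0.28,"wx": 0,"wy": 0,"wz": 0,"grip": 0},{"dx": 0,"dy": 0.75,"dz": 0.42,"wx": 0,"wy": 0,"wz": 0,"grip": 0},{"dx": 0,"dy": 1,"dz": 0.56,"wx": 0,"wy": 0,"wz": 0,"grip": 0},{"dx": 0,"dy": 1.25,"dz": 0.7,"wx": 0,"wy": 0,"wz": 0,"grip": 0},{"dx": 0,"dy": 1.5,"dz": 0.85,"wx": 0,"wy": 0,"wz": 0,"grip": 0},{"dx": 0,"dy": 1.75,"dz": 1,"wx": 0,"wy": 0,"wz": 0,"grip": 0},{"dx": 0,"dy": 1.95,"dz": 1.12,"wx": 0,"wy": 0,"wz": 0,"grip": 0},{"dx": 0,"dy": 2.1,"dz": 1.22,"wx": 0,"wy": 0,"wz": 0,"grip": 0},{"dx": 0,"dy": 2.25,"dz": 1.32,"wx": 0,"wy": 0,"wz": 0,"grip": 0}])

```text
clock: 20.6
eef_pos: [0.4225, 0.2201, 0.2314]
tool_rot: [0.03, 1.0, 0.0, 0.0]
ft_force: [-0.5, 3.2, 1.7]
grip_width: -0.0002
grasp_force: 1.6
```

Emit:
arm_command(increments=[{"dx": 0,"dy": 0.1,"dz": 0.06,"wx": 0,"wy": 0,"wz": 0,"grip": 0},{"dx": 0,"dy": 0.2,"dz": 0.12,"wx": 0,"wy": 0,"wz": 0,"grip": 0},{"dx": 0,"dy": 0.3,"dz": 0.18,"wx": 0,"wy": 0,"wz": 0,"grip": 0},{"dx": 0,"dy": 0.4,"dz": 0.24,"wx": 0,"wy": 0,"wz": 0,"grip": 0},{"dx": 0,"dy": 0.5,"dz": 0.3,"wx": 0,"wy": 0,"wz": 0,"grip": 0},{"dx": 0,"dy": 0.6,"dz": 0.3,"wx": 0,"wy": 0,"wz": 0,"grip": 0},{"dx": 0,"dy": 0.8,"dz": 0.3,"wx": 0,"wy": 0,"wz": 0,"grip": 0},{"dx": 0,"dy": 1.1,"dz": 0.3,"wx": 0,"wy": 0,"wz": 0,"grip": 0},{"dx": 0,"dy": 1.5,"dz": 0.3,"wx": 0,"wy": 0,"wz": 0,"grip": 0},{"dx": 0,"dy": 2.2,"dz": 0.3,"wx": 0,"wy": 0,"wz": 0,"grip": 0}])

```text
clock: 21.6
eef_pos: [0.4238, 0.2419, 0.2285]
tool_rot: [0.03, 1.0, -0.0, 0.0]
ft_force: [-0.7, -0.0, -0.6]
grip_width: 0.0002
grasp_force: 0.0
```

```bash
python3 st.py
```

```text
21.6 F [-0.7 -0.  -0.6] mixer [-153.6    2.2] z 228.5
theta~ 0.002
amber 363 [   6. -248.] z 0.056
amber 433 [ -76. -204.] z 0.075
```

Emit:
arm_command(increments=[{"dx": 0,"dy": 0.4,"dz": -2,"wx": 0,"wy": 0,"wz": 0,"grip": 0},{"dx": 0,"dy": 0.4,"dz": -6,"wx": 0,"wy": 0,"wz": 0,"grip": 0},{"dx": 0,"dy": 0.4,"dz": -10,"wx": 0,"wy": 0,"wz": 0,"grip": 0},{"dx": 0,"dy": 0.4,"dz": -13,"wx": 0,"wy": 0,"wz": 0,"grip": 0},{"dx": 3,"dy": 2.4,"dz": -14,"wx": 0,"wy": 0,"wz": 0,"grip": 0},{"dx": 5,"dy": 4,"dz": -14,"wx": 0,"wy": 0,"wz": 0,"grip": 0},{"dx": 5,"dy": 4,"dz": -14,"wx": 0,"wy": 0,"wz": 0,"grip": 0},{"dx": 5,"dy": 4,"dz": -14,"wx": 0,"wy": 0,"wz": 0,"grip": 0}])

```text
clock: 22.45
eef_pos: [0.3761, 0.2851, 0.3684]
tool_rot: [0.029, 1.0, -0.0, 0.0]
ft_force: [0.8, 0.7, 0.2]
grip_width: 0.0001
grasp_force: 0.0
```

```bash
python3 st.py
python3 - <<'E'
from h import *
c,im,d=grab('top'); P=cloud(c,d); Z=P[...,2]; M=((P[...,:2].reshape(-1,2)-O)@RM*1000).reshape(480,640,2)
k=(Z>.07)&(Z<.088)&(M[...,1]<-165)&(M[...,1]>-310)&(abs(M[...,0])<145)
print('box',cv2.minAreaRect(M[k].astype(np.float32)))
c,b,d=grab('scene')
o=np.hstack([cv2.resize(im[140:300,180:380],(400,320),interpolation=2),cv2.resize(b[160:350,270:470],(400,380),interpolation=2)[:320]])
cv2.imwrite('pics/crop4.png',cv2.convertScaleAbs(o[...,::-1],alpha=1.6))
E
```

```text
22.45 F [0.8 0.7 0.2] mixer [-203.8   42.4] z 368.4
theta~ 0.003
amber 802 [ -23. -222.] z 0.063
box ((-0.0315399169921875, -222.3905487060547), (261.15185546875, 114.7685546875), 0.013261930085718632)
```

View pics/crop4.png

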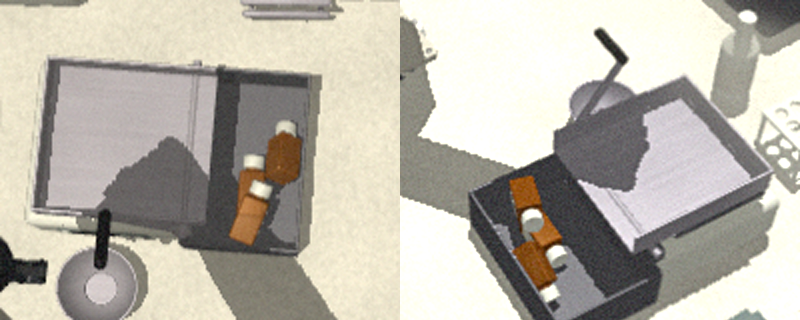

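The final view shows the pan flat and empty, the lever at rest at (103, 240) in the left half, and the box square against the mixer. All three bottles are in the box, and nothing else has moved.

```bash
python3 -c "
from workcell import job; print(job.job_done())"
```

```text
the job is handed in; nothing more can be done
None
```

The job is handed in at about 23 s: the box stands square and centred against the mixer, all three bottles are in it, the pan is flat again, and the robot is clear; the highest contact force I read at the mixer or lever was about 9 N.

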